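# Clamp a tin with a fold-out crank

## Robot

A 6-joint arm with a two-finger parallel gripper is mounted at the origin on a cart in front of the work surface, level with it; the furniture and walls round the work are solid. World frame = base frame: x ahead of the robot, y to its left, z up, the work surface at z = 0. Lengths are in m, angles in rad, forces in N, time in s.
With the tool pointing down it reaches from about 0.3 to 0.775 m from the base axis. Payload 14.6 kg.
Tool frame: the origin (TCP) lies between the finger pads; the fingertips stand 14 mm ahead of it and the grasp point (between the pads) lies 5 mm behind it; z points along the fingers, y is the line along which they close (so a half turn about z gives the same grasp; the last joint's range is limited). The gripper opens to 94 mm and grips with 3 to 60 N. Pads are 16 mm wide; open, the fingers measure 119 mm over their backs; the gripper's body (75 mm by 177 mm) begins 78 mm behind the grasp point.
Start: joints at [1.176, 0.3, 1.521, -0, 1.321, -0.067], TCP at [0.177, 0.521, 0.219] pointing down, gripper open.
Joint ranges: [-3.03, 3.03], [-0.79, 2.21], [0.23, 2.52], [-1.04, 4.18], [0, 3.07], [-2.55, 2.55]. Speed limits (rad/s): [2.22, 2.22, 2.57, 3.14, 3.14, 3.14].

## Interface

Orientations are given as [roll, pitch, yaw] about the fixed x, y, z axes, in that order (R = Rz(yaw) Ry(pitch) Rx(roll)).
In Python, from station import ctrl gives the robot as it stands. The module is installed in compiled form; this text tells all that it offers.
- The arm moves only by the tool move_arm, never from a script. Its argument "targets" is a list of rows, each a list of 7 numbers: the opening, from -1 (shut) to 1 (fully open), then the shift along the tool's x, y, z in units of 50 mm (1.0 is 50 mm), then the turn, a rotation vector about the tool's x, y, z in rad. A call has 1 to 12 rows; each row is the pose to reach, as a shift and turn from the pose commanded when the call began, along the tool's axes at that moment; what a row does not reach only later rows make up. A row lasts 1/10 s, in which the tool goes at most 50 mm and 8.59 degrees, less where a joint would pass 70% of its speed; a pose out of reach is approached as far as the arm can. A call with a gripper value outside its range is refused whole. The fingers move at their own pace and stop on an object; "grip_force" is the grip in N (left out, the last holds). Time passes only in rows, so rows that repeat a pose let the fingers close. It gives the time, the measured TCP pose, the force, the opening and the grip force at its end, in the units of the state.
- ctrl.get_obs(): the state, without advancing time (a new reading comes with each control period).
- ctrl.camera(name): name is "scene" or "top" or "wrist"; returns (picture, depth): 384x512x3 uint8, red, green, blue; 384x512 float32, m along the optical axis (not along the pixel's ray), 0 where there is no reading.
- ctrl.camera_params(name): a dict with "intrinsics" (3x3 intrinsics, pixels), "rvec" (rotation vector, rad) and "tvec" (3), from world to camera coordinates, as OpenCV has them; the wrist camera has in their place "T_tool_cam" (4x4, takes a point from camera to tool coordinates, whose origin is the TCP and whose axes are the flange's). Camera axes: x right, y down, z forward; pixel columns grow to the right and rows downward; lengths in m; the calibration is good to about 2 mm. The wrist camera is an equidistant fisheye: a pixel r from the principal point sees the ray r / f radians off the axis. A picture is of the moment at which its call begins: read the wrist's pose just before it. camera_params takes no time and is no camera call.
- ctrl.hand_in(): hands the job in; it is judged then, once.
Trained networks look in the newest picture that a camera, given by its name, has taken for a name from the list of things; names that differ only in an ending like _2 or _b are one class to them, and where a whole thing is asked for, a point or a joint stands for the part that bears it (a point fixed in the world has none). Each returns a list of dicts, best first, with "score" (0 to 1); they miss things now and then, are a little off and sometimes report something else, mostly with a low value. They report only what shows in the picture. A call takes as long as a camera call.
- ctrl.cut_out(camera, target): "region" (384x512 bool, what is visible of it) and "point" ([column, row] in pixels, amid what is visible of it).
- ctrl.tip_of(camera, target): "point" ([column, row] in pixels: a listed point, or the origin of a listed thing).
The state is a dict: "time_s": time; "qpos": joint angles; "joint_vel": joint speeds; "tau": joint torques, N m; "ee_pos": TCP position; "eef_rot": TCP orientation; "force": force on the tool from outside, world axes, zero at the start; "moment": the same for the moment, N m; "grip_width": finger opening in m; "grip_force": force on a finger pad.
Only numpy, scipy, OpenCV 4.12 (cv2) and the standard library are available. Lean on these libraries where they do the work, as an engineer would, in place of code of your own. Each camera call takes 0.05 s, during which the arm holds its last target. There are 200 camera calls.

## Task

Clamp the hardener tin in the bench clamp: lift the back stop out of its notches and drop it into notches close behind the standing tin, then swing the crank's folding handle fully up and crank the jaw in with it until the tin is held against the stop and the jaw's sprung pad is pressed about halfway in, never right in. Fold the handle flat on its arm again so that nothing sticks up beside the tin while it is stirred, with the tin upright and the stop fully down in its notches. Leave the things round the clamp where they are.

Things in the scene. Friction and masses are not known exactly. Their poses are not given: they have to be found in the camera images.
- clamp_bed: Grey bed plate of the tin clamp, 410 x 124 x 12 mm, fixed on the bench. Origin: middle of its underside; x runs from the screw head to the back stop, z up. Two steel side rails, 10 mm thick, at y = +-48 mm, x = -53 to 202 mm, tops 60 mm above the bench.
- first_notch (a point): Midway between the rails at the notch nearest the screw head (bed x = 50 mm), at the notch floor, 44 mm above the bench; axes as the bed's. Each rail has 9 open-topped notches, 10.5 mm wide, 16 mm deep, at 16 mm pitch along bed x (50, 66, ... 178 mm), in line across the rails.
- screw_head: Grey gearbox, 76 x 74 mm, top 74 mm above the bench, bolted on the bed's -x half (place along the bed varies, in line with it). Origin: on the crank's vertical axis, at bench level; x points along the bed to jaw, tin and stop. With the crank joint at 0 the pad's free face is at x = 85 mm; the jaw comes forward 16 mm a turn.
- crank_axis (a point): On the crank's vertical axis, 109 mm above the bench (height of the fold pin). The crank's boss ends at 86 mm, the arm spans 88 to 96 mm above the bench.
- crank_arm (a joint): Turn of the steel crank arm (14 mm wide), rad, 0 to 21.5; 0 = arm along the screw head's +x. It grows CLOCKWISE seen from above and then drives the jaw to the tin, 16 mm a turn. Starts anywhere in the first turn. About 2 N at the handle turns it; self-locking, it stays where it is left.
- fold_handle (a joint): Fold of the crank handle about a level pin across the arm's outer end, rad: 0 = lying flat on the arm, pointing in to the crank's axis; 1.571 = standing straight up, at its end stop. Stiff hinge (about 1 N at the grip): it stays where it is left.
- handle_pivot (a point): Middle of the fold pin, between two ears (21 mm over all) on the crank arm's end, 55 mm from the crank axis, 109 mm above the bench. Its x axis points outward along the arm.
- handle_grip (a point): On the handle's centre line, 36 mm from the fold pin: the place to hold it; x points back to the pin. The handle is a smooth black barrel, 10 to 60 mm from the pin, 21 mm thick in the middle, 12 mm at its ends, spinning freely on its spindle. Folded, its centre line is 109 mm above the bench; up, its end stands 171 mm above the bench.
- jaw_pad (a joint): How far the jaw's sprung pad (66 wide x 44 mm high, rubber faced, on two springs before the jaw plate) is pressed in, m: 0 = free, 0.012 = right in. It takes 2.4 N plus 1.2 N a mm.
- pad_face (a point): Centre of the pad's rubber face, 48.5 mm above the bench; x points to the tin.
- hardener_tin: White one-litre tin, 74 mm in diameter, 132 mm high, 0.3 to 0.6 kg, standing loose on the bed plate (12 mm above the bench) between the rails, between pad and stop. Origin: centre of its underside.
- back_stop: Loose dark steel stop, 0.28 to 0.46 kg, x = -50 to 27 mm, on two cross pins (7.5 mm thick, 120 mm long, at x = +-16 mm) lying in notches two apart; at first in the last ones. A tin against its shallow V face has its centre at x = -80 mm. Origin: under the tab, 32 mm below the pins; 16 mm above the bench when seated, 32 mm when the pins ride on the rails.
- stop_tab (a point): Middle of the stop's upright lifting tab, 100 mm above the stop's origin; the tab is 12 mm thick along stop y and 30 mm along stop x, its top 15 mm above this point.
- tape_roll: Bystander: roll of masking tape lying flat, 98 mm in diameter, 24 mm high. Origin: centre of its underside.
- sample_cup: Bystander: small plastic cup, 56 mm in diameter, 51 mm high. Origin: centre of its underside.
- scraper: Bystander: scraper 195 mm long (its y axis), 60 mm wide, 18 mm high, lying before the clamp. Origin: centre of its underside.
- dropper_bottle: Bystander: brown dropper bottle, 37 mm in diameter, 117 mm high, behind the clamp. Origin: centre of its underside.
- squeeze_bottle: Bystander: squeeze bottle with bent spout, 63 x 81 mm, 193 mm high, behind the clamp. Origin: centre of its underside.
- spray_gun: Bystander: spray gun lying on its side at the right of the bench, 176 x 157 x 42 mm. Origin: centre of its underside.
- screwdriver: Bystander: screwdriver 188 mm long (its y axis), 27 mm thick, lying behind the crank. Origin: centre of its underside.

How it is judged:
On the way, in this order (a step that is already met when the one before it is completed fails the run):
1. the crank's handle is swung fully up (at least 1.4 rad) (value of joint fold_handle above 1.4 rad), for 0.2 s.
2. with the handle still up, the tin is clamped against the stop: pad pressed 3 to 9.5 mm (value of joint fold_handle above 1.3 rad and value of joint jaw_pad between 0.003 and 0.0095 m and contact force between hardener_tin and back_stop above 2 N), for 0.2 s.
At the end, for the whole second after the job is handed in: The tin stands upright (within 0.06 rad), held between pad and stop with at least 2 N on each, the pad pressed in 3 to 9.5 mm of its 12; the stop is level and down in its notches (within 3.5 mm of fully down); the handle is folded flat on the arm (below 0.15 rad); tin and stop at rest (value of joint jaw_pad between 0.003 and 0.0095 m and z of back_stop in the frame of clamp_bed below 0.0195 m and angle between back_stop's own z axis and vertical below 0.07 rad and contact force between hardener_tin and screw_head above 2 N and contact force between hardener_tin and back_stop above 2 N and value of joint fold_handle below 0.15 rad and angle between hardener_tin's own z axis and vertical below 0.06 rad and linear speed of each of hardener_tin, back_stop below 0.02 m/s); the robot touches nothing.
It fails at once if the sprung pad is pressed right in (over 11.5 mm) (value of joint jaw_pad above 0.0115 m).
It fails at once if the tin is tipped by more than 0.3 rad (angle between hardener_tin's own z axis and vertical above 0.3 rad).
It fails at once if a bystander is moved by more than 30 mm (distance of any of tape_roll, sample_cup, scraper, dropper_bottle, squeeze_bottle, screwdriver, spray_gun from where it was at the start of the episode above 0.03 m).
It fails at once if a standing bystander is tipped over (angle between any of sample_cup, dropper_bottle, squeeze_bottle's own z axis and vertical above 0.5 rad).
It also fails if it takes over 72 s, if anything falls off the work surface, if the arm or the gripper's body presses on something with over 40 N, if the wrist force passes 120 N, or if a joint passes its speed limit or range.

## Working session

There is one attempt and no reset: what is moved stays moved. The work goes in short steps, Python scripts to look and compute and a tool call to move; the robot and the scene stay as the last step left them, time stands still between calls to the robot, and variables do not carry over. Pictures are saved under pics/ and viewed, at most 10 in all, crops included, and the job is handed in when it is done.

Besides the shell and the picture viewer there is one more tool, called after "Request:" as name(argument=value, ...), one argument or row to a line, values as JSON. move_arm: Moves the arm, as the interface text tells. Its arguments: {"type":"object","properties":{"targets":{"type":"array"},"grip_force":{"type":"number"}},"required":["targets"]}

```bash
mkdir -p pics; cat > h.py <<'E'
import numpy as np, cv2
from scipy.spatial.transform import Rotation as R
from station import ctrl
def cam(n):
    p=ctrl.camera_params(n); Rm=cv2.Rodrigues(np.array(p["rvec"],float))[0]
    return np.array(p["intrinsics"]),Rm,np.array(p["tvec"],float).ravel()
def ray(n,px):
    K,Rm,t=cam(n); d=Rm.T@np.linalg.inv(K)@np.array([px[0],px[1],1.]); return -Rm.T@t,d
def at_z(n,px,z):
    o,d=ray(n,px); return o+d*(z-o[2])/d[2]
def cloud(n,depth):
    K,Rm,t=cam(n); v,u=np.mgrid[:384,:512]
    d=np.stack([u,v,np.ones_like(u)],-1)@np.linalg.inv(K).T*depth[...,None]
    return (d-t)@Rm
def proj(n,P):
    K,Rm,t=cam(n); q=(np.atleast_2d(P)@Rm.T+t)@K.T; return q[:,:2]/q[:,2:]
def best(l): return l[0] if l else None
E
cat > a.py <<'E'
from h import *
o=ctrl.get_obs(); print(o["ee_pos"],o["eef_rot"],o["time_s"])
ims={}
for n in("top","scene"):
    im,d=ctrl.camera(n); np.save(n+"_d.npy",d); cv2.imwrite(f"pics/{n}0.png",im[...,::-1]); ims[n]=im
    C=cloud(n,d)
    print(n,"campos",ray(n,(256,192))[0].round(3))
    for t in["hardener_tin","back_stop","screw_head","clamp_bed","fold_handle","tape_roll","sample_cup","scraper","dropper_bottle","squeeze_bottle","spray_gun","screwdriver"]:
        b=best(ctrl.cut_out(n,t))
        if b is None: print(t,None);continue
        m=b["region"]&(d>0); P=C[m]
        print(t,round(b["score"],2),np.round(b["point"]),np.median(P,0).round(3),np.percentile(P,2,0).round(3),np.percentile(P,98,0).round(3))
    for t,z in[("first_notch",.044),("crank_axis",.109),("handle_pivot",.109),("handle_grip",.109),("pad_face",.0485),("hardener_tin",.012),("back_stop",.016),("stop_tab",.116),("screw_head",0),("clamp_bed",0)]:
        for b in ctrl.tip_of(n,t)[:2]: print(" tip",t,round(b["score"],2),np.round(b["point"],1),at_z(n,b["point"],z).round(4))
E
python3 a.py; python3 -c "
import cv2,numpy as np
" 
```

```text
[0.1769954  0.52048636 0.21889013] [-3.14047453e+00 -7.35093428e-05  2.81376915e+00] 0.0
top campos [ 0.407 -0.133  1.094]
hardener_tin 0.58 [190. 183.] [0.544 0.039 0.14 ] [0.514 0.009 0.034] [0.582 0.077 0.144]
back_stop 0.77 [241. 176.] [ 0.571 -0.098  0.06 ] [ 0.525 -0.134  0.011] [ 0.626 -0.058  0.13 ]
screw_head 0.73 [149. 197.] [0.522 0.165 0.067] [0.472 0.103 0.013] [0.581 0.224 0.119]
clamp_bed 0.7 [213. 189.] [ 0.536 -0.004  0.013] [ 0.466 -0.145  0.007] [0.626 0.254 0.061]
fold_handle 0.73 [214. 194.] [ 0.539 -0.004  0.013] [ 0.466 -0.145  0.001] [0.627 0.256 0.063]
tape_roll 0.78 [268. 228.] [ 0.446 -0.139  0.023] [ 0.402 -0.181 -0.001] [ 0.492 -0.088  0.027]
sample_cup 0.73 [137. 234.] [0.417 0.198 0.019] [ 0.393  0.165 -0.002] [0.443 0.228 0.051]
scraper 0.55 [214. 226.] [ 0.442 -0.001  0.005] [ 0.42  -0.059 -0.002] [0.482 0.122 0.019]
dropper_bottle 0.46 [235. 143.] [ 0.67  -0.064  0.06 ] [ 0.66  -0.079  0.004] [ 0.689 -0.045  0.115]
squeeze_bottle 0.87 [180. 139.] [0.668 0.075 0.111] [ 0.651  0.054 -0.001] [0.703 0.111 0.19 ]
spray_gun 0.56 [362. 231.] [ 0.409 -0.433 
[... 2162 characters left out ...]

 tip crank_axis 0.88 [208.8 149.2] [0.5291 0.2027 0.109 ]
 tip handle_pivot 0.56 [216.9 154.7] [0.5356 0.1479 0.109 ]
 tip handle_grip 0.64 [212.7 152.2] [0.5311 0.1735 0.109 ]
 tip handle_grip 0.15 [226.5 174.3] [0.5033 0.0039 0.109 ]
 tip pad_face 0.51 [224.7 178.4] [0.5299 0.0806 0.0485]
 tip hardener_tin 0.61 [239.6 187.7] [0.5724 0.0539 0.012 ]
 tip back_stop 0.66 [264.2 205. ] [ 0.5882 -0.091   0.016 ]
 tip stop_tab 0.79 [265.7 178.4] [ 0.5925 -0.0947  0.116 ]
 tip stop_tab 0.23 [214.2 152.8] [0.5282 0.1533 0.116 ]
 tip screw_head 0.64 [214.  175.4] [0.5402 0.1997 0.    ]
 tip screw_head 0.21 [231.8 191.2] [0.5469 0.0647 0.    ]
 tip clamp_bed 0.74 [233.  191.6] [0.5493 0.0601 0.    ]
```

View pics/top0.png

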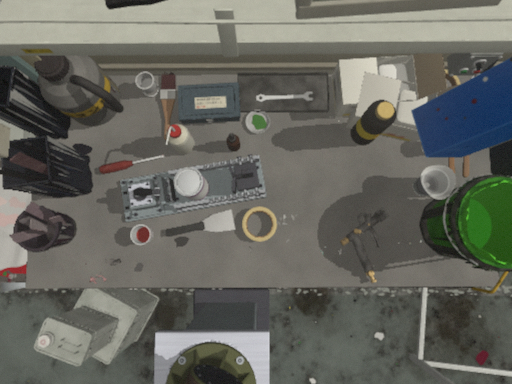

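View pics/scene0.png

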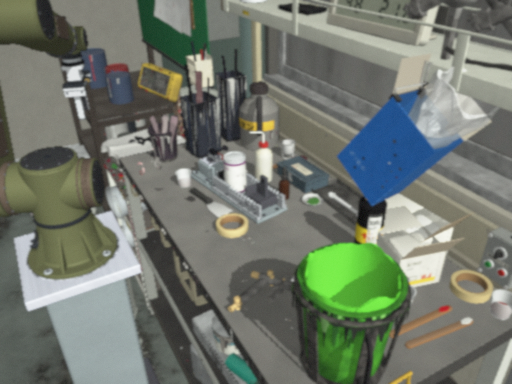

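The top view shows the clamp from (125,200) to (262,175), with the screw head left, the tin at (188,183) and the stop at (243,177). The scene view agrees: handle folded at about (214,153). I'll fit the bed from the depth data next.

```bash
cat > b.py <<'E'
from h import *
from scipy.optimize import minimize
for n in("top","scene"):
    d=np.load(n+"_d.npy"); C=cloud(n,d); P=C[d>0]
    m=(P[:,0]>.42)&(P[:,0]<.66)&(P[:,1]>-.2)&(P[:,1]<.3)
    P=P[m]
    def rail(z0,z1): return P[(P[:,2]>z0)&(P[:,2]<z1)]
    Q=rail(.055,.066)[:,:2]
    # bed plate extents: points at z .008-.017
    B=rail(.008,.017)[:,:2]; B=B[(B[:,0]>.45)]
    rect=cv2.minAreaRect(np.float32(np.vstack([Q])));print(n,"railrect",rect)
    def cost(p):
        yaw,ox,oy=p; c,s=np.cos(yaw),np.sin(yaw); q=(Q-[ox,oy])@np.array([[c,-s],[s,c]])
        e=np.minimum(abs(abs(q[:,1])-.048),.02); e2=np.clip(np.maximum(q[:,0]-.202,-.053-q[:,0]),0,.03)
        return np.mean(np.clip(e-.005,0,1))+np.mean(e2)*.5
    best_=min((minimize(cost,[y,.55+dx,.04+dy],method="Nelder-Mead",options=dict(xatol=1e-5,fatol=1e-8)) for y in(-1.3,-1.38,-1.45) for dx in(-.01,.01) for dy in (-.015,0,.015)),key=lambda r:r.fun)
    yaw,ox,oy=best_.x; print(best_.x,best_.fun)
    c,s=np.cos(yaw),np.sin(yaw); q=(P[:,:2]-[ox,oy])@np.array([[c,-s],[s,c]])
    def st(name,mm): print(name,mm.sum(),np.percentile(q[mm],[2,50,98],axis=0).round(4).tolist() if mm.sum() else "")
    z=P[:,2]
    st("bed",(z>.008)&(z<.016)&(abs(q[:,1])<.075)&(abs(q[:,0])<.23))
    st("rail",(z>.056)&(z<.064)&(abs(abs(q[:,1])-.048)<.012)&(q[:,0]>-.08))
    st("tin",(z>.128)&(abs(q[:,0])<.06)); st("tab",(z>.1)&(q[:,0]>.1)&(abs(q[:,1])<.03)); st("crank",(z>.086)&(q[:,0]<-.05)&(abs(q[:,1])<.08)); st("gear",(z>.068)&(z<.078)&(q[:,0]<-.08)&(abs(q[:,1])<.06))
E
python3 b.py
```

```text
top railrect ((0.5827203989028931, 0.046073660254478455), (0.16749753057956696, 0.37234851717948914), 9.703805923461914)
[-1.46199568  0.55077413  0.06896064] 0.009738683288775522
bed 1572 [[-0.1888, -0.0705], [0.0642, -0.0083], [0.2141, 0.051]]
rail 393 [[-0.0387, -0.0555], [0.0578, -0.0384], [0.2102, 0.058]]
tin 696 [[-0.0106, -0.0374], [0.0228, -0.0029], [0.0571, 0.0924]]
tab 73 [[0.1606, 0.0014], [0.1751, 0.0054], [0.1891, 0.0135]]
crank 214 [[-0.126, -0.0257], [-0.0918, -0.0148], [-0.0597, -0.0043]]
gear 385 [[-0.1531, -0.0429], [-0.1216, -0.019], [-0.0862, 0.0218]]
scene railrect ((0.5837997198104858, 0.03784060478210449), (0.17063352465629578, 0.36697325110435486), 8.721921920776367)
[-1.42950548  0.55489889  0.06291252] 0.008666663033404047
bed 404 [[-0.169, -0.0718], [0.175, -0.0454], [0.2124, 0.0477]]
rail 233 [[-0.0502, -0.0579], [0.066, -0.0461], [0.2079, 0.0526]]
tin 284 [[-0.018, -0.0436], [0.0258, -0.011], [0.0546, 0.0853]]
tab 86 [[0.1549, -0.0077], [0.1739, -0.0037], [0.1842, 0.0053]]
crank 126 [[-0.1356, -0.0259], [-0.0923, -0.0166], [-0.0653, -0.0058]]
gear 109 [[-0.1583, -0.0464], [-0.1104, -0.0279], [-0.0916, 0.017]]
```

Request:
move_arm(
  targets=[
    [1, 0, 0, -0.6, 0, 0, 0.15],
    [1, -1.2, -1, -2, 0, 0, 0.3],
    [1, -2.2, -2, -2.5, 0, 0, 0.45],
    [1, -3.2, -3, -2.5, 0, 0, 0.6],
    [1, -4.2, -4, -2.5, 0, 0, 0.75],
    [1, -5.2, -4.8, -2.5, 0, 0, 0.9],
    [1, -6.2, -5.6, -2.5, 0, 0, 1.04],
    [1, -7.5, -6.4, -2.5, 0, 0, 1.04],
    [1, -8.5, -7.2, -2.5, 0, 0, 1.04],
    [1, -9.4, -7.9, -2.5, 0, 0, 1.04],
    [1, -9.4, -7.9, -2.5, 0, 0, 1.04],
    [1, -9.4, -7.9, -2.5, 0, 0, 1.04],
  ],
)

```text
time_s: 3.5
ee_pos: [0.4482, 0.0655, 0.3429]
eef_rot: [3.141, 0.0, 1.774]
force: [1.8, 1.8, -0.1]
grip_width: 0.0938
grip_force: 0.0
```

```bash
cat >> h.py <<'E'
def wrist_T():
    o=ctrl.get_obs(); T=np.eye(4); T[:3,:3]=R.from_euler("xyz",o["eef_rot"]).as_matrix(); T[:3,3]=o["ee_pos"]
    return T@np.array(ctrl.camera_params("wrist")["T_tool_cam"])
def wdir(u,v):
    K=np.array(ctrl.camera_params("wrist")["intrinsics"]); x=np.asarray(u)-K[0,2]; y=np.asarray(v)-K[1,2]
    r=np.hypot(x,y)+1e-9; th=r/K[0,0]; return np.stack([x/r*np.sin(th),y/r*np.sin(th),np.cos(th)],-1)
def w_at_z(T,px,z):
    d=T[:3,:3]@wdir(*px); o=T[:3,3]; return o+d*(z-o[2])/d[2]
def wcloud(T,depth):
    v,u=np.mgrid[:384,:512]; d=wdir(u,v); P=d/d[...,2:]*depth[...,None]; return P@T[:3,:3].T+T[:3,3]
E
cat > c.py <<'E'
from h import *
import sys
k=sys.argv[1]
T=wrist_T(); im,d=ctrl.camera("wrist"); np.savez(f"w{k}.npz",T=T,d=d,im=im); cv2.imwrite(f"pics/w{k}.png",im[...,::-1])
print("cam",T[:3,3].round(3),T[:3,2].round(2),(d>0).mean(),ctrl.camera_params("wrist")["intrinsics"])
for t,z in[("first_notch",.044),("crank_axis",.109),("handle_pivot",.109),("handle_grip",.109),("pad_face",.0485),("hardener_tin",.012),("back_stop",.016),("stop_tab",.116),("screw_head",0),("clamp_bed",0)]:
    for b in ctrl.tip_of("wrist",t)[:1]: print(" tip",t,round(b["score"],2),np.round(b["point"],1),w_at_z(T,b["point"],z).round(4))
E
python3 c.py 1
```

```text
cam [0.431 0.147 0.508] [ 0.06 -0.28 -0.96] 0.9957427978515625 [[297.31863964   0.         255.10066687]
 [  0.         297.31863964 194.13051709]
 [  0.           0.           1.        ]]
 tip first_notch 0.73 [313.1 205.3] [0.5573 0.0117 0.044 ]
 tip crank_axis 0.77 [328.1  94. ] [0.5226 0.1875 0.109 ]
 tip handle_pivot 0.86 [323.  134.6] [0.5282 0.1316 0.109 ]
 tip handle_grip 0.59 [330.4 110.5] [0.5307 0.1662 0.109 ]
 tip pad_face 0.62 [324.6 133.9] [0.5453 0.131  0.0485]
 tip hardener_tin 0.59 [311.6 183.9] [0.5533 0.04   0.012 ]
 tip back_stop 0.76 [306.1 257.2] [ 0.5799 -0.0995  0.016 ]
 tip stop_tab 0.82 [312.3 288.6] [ 0.5757 -0.104   0.116 ]
 tip screw_head 0.72 [312.6  96.1] [0.522  0.1883 0.    ]
 tip clamp_bed 0.59 [312.9 173.6] [0.5539 0.0562 0.    ]
```

View pics/w1.png

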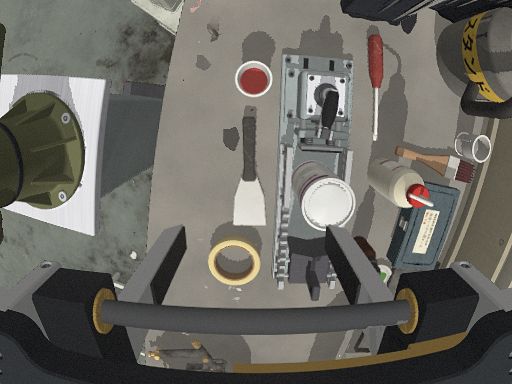

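The wrist view shows the screw head at (322,95) with its handle pointing down the bed, the tin at (325,200), and the stop with its tab at (312,280). I'll rectify this in the bed frame to measure it precisely.

```bash
cat >> h.py <<'E'
YAW=-1.3906; OX=np.array([.5226,.1875])
def w2b(p): c,s=np.cos(YAW),np.sin(YAW); return (np.asarray(p)[...,:2]-OX)@np.array([[c,-s],[s,c]])
def b2w(q): c,s=np.cos(YAW),np.sin(YAW); return np.asarray(q)@np.array([[c,s],[-s,c]])+OX
def rect(k,z,x0=-.07,x1=.37,y0=-.08,y1=.08,s=1800):
    D=np.load(f"w{k}.npz"); T=D["T"]; K=np.array(ctrl.camera_params("wrist")["intrinsics"])
    xs=np.arange(x0,x1,1/s); ys=np.arange(y1,y0,-1/s); X,Y=np.meshgrid(xs,ys); W=b2w(np.stack([X,Y],-1))
    P=np.concatenate([W,np.full(W.shape[:2]+(1,),z)],-1); q=(P-T[:3,3])@T[:3,:3]
    th=np.arctan2(np.hypot(q[...,0],q[...,1]),q[...,2]); r=np.hypot(q[...,0],q[...,1])
    u=K[0,2]+K[0,0]*th*q[...,0]/r; v=K[1,2]+K[0,0]*th*q[...,1]/r
    im=cv2.remap(D["im"],np.float32(u),np.float32(v),cv2.INTER_CUBIC)
    for g in np.arange(np.ceil(x0*50)/50,x1,.02):
        c=int((g-x0)*s); cv2.line(im,(c,0),(c,6 if round(g*100)%10 else 14),(255,0,0),1)
    for g in np.arange(np.ceil(y0*50)/50,y1,.02): cv2.line(im,(0,int((y1-g)*s)),(8,int((y1-g)*s)),(255,0,0),1)
    return im
E
cat > d.py <<'E'
from h import *
cv2.imwrite("pics/r1.png",np.vstack([rect(1,.06),rect(1,.109)])[...,::-1])
D=np.load("w1.npz"); C=wcloud(D["T"],D["d"])[D["d"]>0]; q=w2b(C); z=C[:,2]; I=(abs(q[:,1])<.09)&(q[:,0]>-.1)&(q[:,0]<.4)
def st(name,mm): mm=mm&I; print(name,mm.sum(),np.percentile(q[mm],[1,5,50,95,99],axis=0).T.round(4).tolist(),np.median(z[mm]).round(4))
st("floor",(z<.005)); st("bed",(z>.008)&(z<.016)); 
for a in np.arange(.1,.36,.05):
    st(f"railL{a:.2f}",(z>.0575)&(z<.0625)&(q[:,1]>.03)&(abs(q[:,0]-a)<.025)); st(f"railR{a:.2f}",(z>.0575)&(z<.0625)&(q[:,1]<-.03)&(abs(q[:,0]-a)<.025))
m=(z>.13)&(q[:,0]>.08)&(q[:,0]<.25)&(abs(q[:,1])<.06)
if m.sum(): print("tin circ",cv2.minEnclosingCircle(np.float32(q[m])), np.percentile(z[m],[50,95]))
st("tab",(z>.1)&(q[:,0]>.25)&(abs(q[:,1])<.03)); st("tabtop",(z>.125)&(q[:,0]>.25)&(abs(q[:,1])<.03)); st("handle",(z>.1)&(q[:,0]<.08)&(abs(q[:,1])<.08)); st("gear",(z>.070)&(z<.078)&(q[:,0]<.06))
E
python3 d.py
```

```text
floor 7628 [[-0.0986, -0.0932, 0.0742, 0.3868, 0.3972], [-0.0893, -0.0863, -0.0604, 0.0857, 0.0892]] -0.0004
bed 3725 [[-0.0694, -0.0655, 0.0782, 0.2518, 0.3125], [-0.0595, -0.0565, -0.0157, 0.0588, 0.0657]] 0.0117
railL0.10 159 [[0.0827, 0.0846, 0.1025, 0.1223, 0.1238], [0.047, 0.0477, 0.052, 0.0567, 0.0573]] 0.0596
railR0.10 185 [[0.0812, 0.0829, 0.1031, 0.1221, 0.1236], [-0.0492, -0.0488, -0.0444, -0.0397, -0.0391]] 0.0597
railL0.15 37 [[0.1253, 0.1255, 0.1303, 0.137, 0.1383], [0.0475, 0.048, 0.0525, 0.0561, 0.0562]] 0.0598
railR0.15 183 [[0.1251, 0.1267, 0.1474, 0.1725, 0.1739], [-0.0489, -0.0484, -0.0441, -0.0398, -0.033]] 0.0599
railL0.20 5 [[0.2078, 0.2082, 0.2107, 0.2122, 0.2123], [0.0512, 0.0515, 0.0534, 0.0556, 0.0557]] 0.0594
railR0.20 72 [[0.1756, 0.1763, 0.2044, 0.2241, 0.2249], [-0.0497, -0.0492, -0.0448, -0.0406, -0.0398]] 0.0595
railL0.25 7 [[0.2722, 0.2723, 0.273, 0.2742, 0.2743], [0.0302, 0.0306, 0.0333, 0.0367, 0.0371]] 0.0603
railR0.25 75 [[0.2255, 0.2368, 0.2543, 0.2724, 0.2734], [-0.0501, -0.0495, -0.0444, -0.0307, -0.0303]] 0.0596
railL0.30 112 [[0.2754, 0.2776
[... 215 characters left out ...]
309, 0.335, 0.3355], [0.0453, 0.0458, 0.0506, 0.0546, 0.0554]] 0.0595
railR0.35 27 [[0.3266, 0.3267, 0.3311, 0.3358, 0.3362], [-0.0497, -0.0496, -0.0443, -0.0405, -0.0403]] 0.0596
tin circ ((0.12713488936424255, -0.016849569976329803), 0.06377148628234863) [0.44221605 0.4689983 ]
tab 235 [[0.2801, 0.2808, 0.2888, 0.3071, 0.309], [-0.0038, -0.0035, 0.0004, 0.0073, 0.0082]] 0.1266
tabtop 122 [[0.2805, 0.2812, 0.2937, 0.3079, 0.3093], [-0.0032, -0.0026, 0.0022, 0.0074, 0.0082]] 0.1303
handle 8552 [[0.0044, 0.0364, 0.0733, 0.0794, 0.0799], [-0.0778, -0.0696, -0.0351, -0.0027, 0.0071]] 0.4451
gear 1140 [[-0.0316, -0.0287, -0.0019, 0.0558, 0.0591], [-0.0314, -0.0243, -0.0057, 0.033, 0.0384]] 0.074
```

View pics/r1.png

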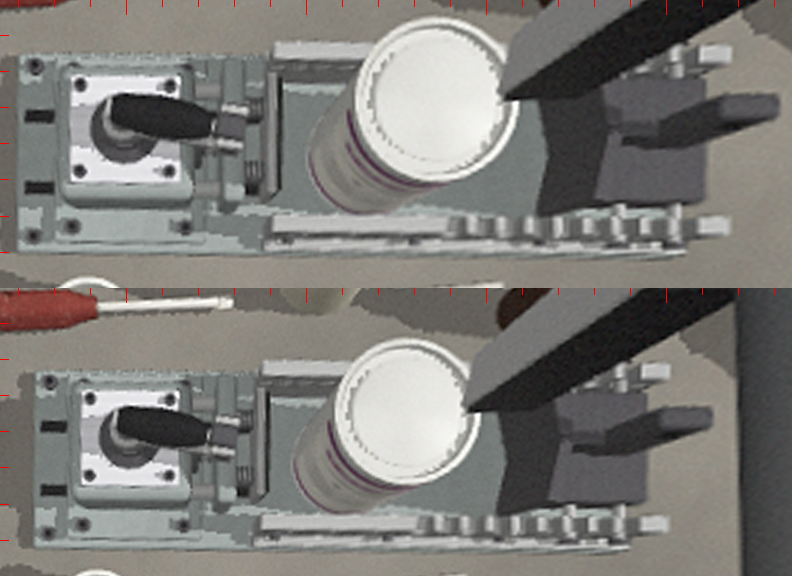

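```bash
cat >> h.py <<'E'
def goto(xyz,yaw=None):
    "shift in tool units and turn about tool z to reach world TCP xyz"
    o=ctrl.get_obs(); Rt=R.from_euler("xyz",o["eef_rot"]); s=Rt.inv().apply(np.array(xyz)-o["ee_pos"])/.05
    rv=(Rt.inv()*R.from_euler("xyz",[np.pi,0,yaw])).as_rotvec() if yaw is not None else 0
    print("t",o["time_s"],"pos",np.round(o["ee_pos"],4),np.round(o["eef_rot"],4),"shift",np.round(s,3),"turn",np.round(rv,4))
E
python3 - <<'E'
from h import *
D=np.load("w1.npz"); C=wcloud(D["T"],D["d"]); q=w2b(C); z=C[...,2]
m=(D["d"]>0)&(z>.139)&(z<.15)&(q[...,0]>.08)&(q[...,0]<.22)&(abs(q[...,1])<.06)
print(cv2.minEnclosingCircle(np.float32(q[m])),np.median(q[m],0),np.percentile(q[m],[1,99],axis=0))
d=np.load("top_d.npy"); C=cloud("top",d);q=w2b(C);z=C[...,2]
m=(z>.137)&(z<.15)&(q[...,0]>.08)&(q[...,0]<.22)&(abs(q[...,1])<.05)
print(np.median(q[m],0),np.percentile(q[m],[1,99],axis=0))
w=b2w([.2947,.003]); print(w); goto([*w,.18],1.751); goto([*w,.111],1.751)
E
```

```text
((0.14523179829120636, 0.002382001606747508), 0.037477925419807434) [0.14336123 0.00103311] [[ 0.10985735 -0.03297807]
 [ 0.1782049   0.03731582]]
[0.14541742 0.00167203] [[ 0.1107408  -0.03369046]
 [ 0.18057231  0.03597896]]
[ 0.57836836 -0.1018907 ]
t 4.05 pos [0.4473 0.0684 0.3427] [3.1412 0.     1.7753] shift [-3.867  1.875  3.255] turn [0.0004 0.     0.0243]
t 4.05 pos [0.4473 0.0684 0.3427] [3.1412 0.     1.7753] shift [-3.867  1.874  4.635] turn [0.0004 0.     0.0243]
```

Request:
move_arm(
  targets=[
    [0, -0.7, 0.35, 0.3, 0, 0, 0.024],
    [0, -1.5, 0.7, 0.8, 0, 0, 0.024],
    [0, -2.3, 1.1, 1.5, 0, 0, 0.024],
    [0, -3.1, 1.5, 2.2, 0, 0, 0.024],
    [0, -3.87, 1.87, 2.8, 0, 0, 0.024],
    [0, -3.87, 1.87, 3.2, 0, 0, 0.024],
    [0, -3.87, 1.87, 3.2, 0, 0, 0.024],
    [0, -3.87, 1.87, 3.2, 0, 0, 0.024],
    [0, -3.87, 1.87, 3.2, 0, 0, 0.024],
  ],
)

```text
time_s: 4.95
ee_pos: [0.5785, -0.1022, 0.1847]
eef_rot: [3.139, 0.001, 1.751]
force: [-0.7, 0.1, 0.4]
grip_width: 0.0468
grip_force: 0.0
```

```bash
python3 - <<'E'
from h import *
w=b2w([.2947,.003]); goto([*w,.111],1.751)
T=wrist_T(); im,d=ctrl.camera("wrist"); np.savez("w2.npz",T=T,d=d,im=im)
C=wcloud(T,d); q=w2b(C); z=C[...,2]
m=(d>0)&(z>.1)&(z<.136)&(q[...,0]>.26)&(q[...,0]<.33)&(abs(q[...,1])<.02)
print(m.sum(),np.percentile(q[m],[1,50,99],axis=0) if m.sum() else "")
for t,zz in[("stop_tab",.116),("back_stop",.016),("first_notch",.044),("crank_axis",.109)]:
    for b in ctrl.tip_of("wrist",t)[:1]: print(t,b["score"],w2b(w_at_z(T,b["point"],zz)))
for sgn in(1,-1):
    m=(d>0)&(z>.057)&(z<.063)&(abs(q[...,1]-.0037-sgn*.048)<.012)&(q[...,0]>.09); print(sgn,m.sum(),np.percentile(q[m],[1,50,99],axis=0).tolist())
E
```

```text
t 4.95 pos [ 0.5785 -0.1022  0.1847] [3.139e+00 1.100e-03 1.751e+00] shift [ 0.007 -0.005  1.475] turn [ 0.0026  0.0011 -0.    ]
645 [[ 0.2813526  -0.00257503]
 [ 0.29135049  0.0031026 ]
 [ 0.30929967  0.009421  ]]
stop_tab 0.79 [2.98080947e-01 1.63121450e-05]
back_stop 0.9 [0.29770884 0.00523747]
first_notch 0.82 [0.18460272 0.00478183]
1 1163 [[0.10145508868038704, 0.04589974778579919], [0.19270297688431395, 0.0520259273750374], [0.331962322390845, 0.05707401399067789]]
-1 1001 [[0.1281916826603767, -0.04949399987661381], [0.20952153739612445, -0.04432439141269534], [0.33170985477338655, -0.03886431317728988]]
```

Request:
move_arm(
  targets=[
    [0, 0, 0, 0.5, 0, 0, 0],
    [0, 0, 0, 1.0, 0, 0, 0],
    [0, 0, 0, 1.47, 0, 0, 0],
    [0, 0, 0, 1.47, 0, 0, 0],
    [-1, 0, 0, 1.47, 0, 0, 0],
    [-1, 0, 0, 1.47, 0, 0, 0],
    [-1, 0, 0, 1.47, 0, 0, 0],
    [-1, 0, 0, 1.47, 0, 0, 0],
    [-1, 0, 0, 1.47, 0, 0, 0],
  ],
  grip_force=50,
)

```text
time_s: 6.1
ee_pos: [0.5785, -0.1031, 0.1096]
eef_rot: [3.14, 0.0, 1.75]
force: [0.5, -1.2, 2.0]
grip_width: 0.0116
grip_force: 50.0
```

Request:
move_arm(
  targets=[
    [-1, 0, 0, -0.1, 0, 0, 0],
    [-1, 0, 0, -0.25, 0, 0, 0],
    [-1, 0, 0, -0.4, 0, 0, 0],
    [-1, 0, 0, -0.5, 0, 0, 0],
    [-1, 0, 0, -0.5, 0, 0, 0],
    [-1, 0.2, 0, -0.5, 0, 0, 0],
    [-1, 0.45, 0, -0.5, 0, 0, 0],
    [-1, 0.7, 0, -0.5, 0, 0, 0],
    [-1, 0.96, 0, -0.5, 0, 0, 0],
    [-1, 0.96, 0, -0.5, 0, 0, 0],
    [-1, 0.96, 0, -0.5, 0, 0, 0],
  ],
)

```text
time_s: 7.2
ee_pos: [0.5696, -0.0555, 0.1341]
eef_rot: [3.142, 0.0, 1.751]
force: [0.0, 0.0, -3.1]
grip_width: 0.012
grip_force: 50.0
```

```bash
python3 - <<'E'
from h import *
w=b2w([.2947-.048,.003]); goto([*w,.111],1.751)
T=wrist_T(); im,d=ctrl.camera("wrist"); np.savez("w3.npz",T=T,d=d,im=im); cv2.imwrite("pics/w3.png",im[...,::-1])
E
```

```text
t 7.2 pos [ 0.5696 -0.0555  0.1341] [3.1416e+00 2.0000e-04 1.7507e+00] shift [0.015 0.006 0.461] turn [ 0.      0.0002 -0.0003]
```

View pics/w3.png

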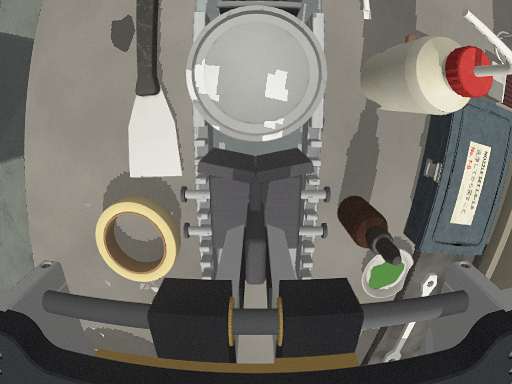

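The stop is held level above its notches, with its pins at (180–330, 195) and (180–330, 230), behind the tin at (257,70). I'll lower it now.

Request:
move_arm(
  targets=[
    [-1, 0, 0, 0.1, 0, 0, 0],
    [-1, 0, 0, 0.2, 0, 0, 0],
    [-1, 0, 0, 0.3, 0, 0, 0],
    [-1, 0, 0, 0.4, 0, 0, 0],
    [-1, 0, 0, 0.46, 0, 0, 0],
    [-1, 0, 0, 0.46, 0, 0, 0],
    [-1, 0, 0, 0.46, 0, 0, 0],
  ],
)

```text
time_s: 7.95
ee_pos: [0.5697, -0.0559, 0.1111]
eef_rot: [3.141, 0.0, 1.75]
force: [0.6, -0.0, -3.9]
grip_width: 0.012
grip_force: 50.0
```

Request:
move_arm(
  targets=[
    [-0.3, 0, 0, 0.03, 0, 0, 0],
    [-0.3, 0, 0, 0.03, 0, 0, 0],
    [-0.3, 0, 0, 0.03, 0, 0, 0],
    [-0.3, 0, 0, -0.6, 0, 0, 0],
    [-0.3, 0, 0, -1.4, 0, 0, 0],
    [-0.3, 0, 0, -2.2, 0, 0, 0],
    [-0.3, 0.6, 0, -2.8, 0, 0, 0],
    [-0.3, 1.4, 0, -2.8, 0, 0, 0],
    [-0.3, 2.2, 0, -2.8, 0, 0, 0],
    [-0.3, 2.54, 0, -2.8, 0, 0, 0],
    [-0.3, 2.54, 0, -2.8, 0, 0, 0],
    [-0.3, 2.54, 0, -2.8, 0, 0, 0],
  ],
)

```text
time_s: 9.15
ee_pos: [0.5471, 0.0689, 0.2512]
eef_rot: [3.141, 0.0, 1.75]
force: [0.2, -1.1, 0.3]
grip_width: 0.0327
grip_force: 0.0
```

```bash
cat > e.py <<'E'
from h import *
import sys
k=sys.argv[1]
T=wrist_T(); im,d=ctrl.camera("wrist"); np.savez(f"w{k}.npz",T=T,d=d,im=im); cv2.imwrite(f"pics/w{k}.png",im[...,::-1])
C=wcloud(T,d); q=w2b(C); z=C[...,2]
for t,zz in[("crank_axis",.109),("handle_pivot",.109),("handle_grip",.109),("pad_face",.0485),("stop_tab",.116),("back_stop",.016),("hardener_tin",.012),("first_notch",.044),("screw_head",0.)]:
    for b in ctrl.tip_of("wrist",t)[:1]: print(t,round(b["score"],2),np.round(b["point"]),w2b(w_at_z(T,b["point"],zz)).round(4))
ok=(d>0)
def st(n,m):
    m=m&ok
    if m.sum(): print(n,m.sum(),np.percentile(q[m],[1,50,99],axis=0).T.round(4).tolist(),np.percentile(z[m],[1,50,99]).round(4))
st("handle",(z>.1)&(z<.13)&(abs(q[...,0])<.09)&(abs(q[...,1])<.07))
st("arm",(z>.086)&(z<.098)&(abs(q[...,0])<.09)&(abs(q[...,1])<.07))
m=ok&(z>.1)&(z<.13)&(abs(q[...,0])<.09)&(abs(q[...,1])<.07)
if m.sum()>20: print("line",cv2.fitLine(np.float32(q[m]),cv2.DIST_HUBER,0,.01,.01).ravel(), cv2.minAreaRect(np.float32(q[m])))
st("tin",(z>.138)&(z<.15)&(q[...,0]>.09)&(q[...,0]<.25)&(abs(q[...,1])<.05))
st("tab",(z>.1)&(z<.14)&(q[...,0]>.22)&(q[...,0]<.28)&(abs(q[...,1])<.02))
st("pad",(z>.045)&(z<.073)&(q[...,0]>.06)&(q[...,0]<.2)&(abs(q[...,1])<.035))
st("gear",(z>.070)&(z<.078)&(abs(q[...,0])<.06)&(abs(q[...,1])<.05))
E
python3 e.py 4
python3 - <<'E'
import sys; sys.path.insert(0,".")
import os; os.chdir(".")
from h import *
cv2.imwrite("pics/r4.png",np.vstack([rect(4,.109,-.07,.17,-.07,.07,2400),rect(4,.06,-.07,.17,-.07,.07,2400)[:240]])[...,::-1])
E
```

```text
crank_axis 0.7 [256.  71.] [-0.0005  0.0029]
handle_grip 0.77 [258.  89.] [0.0183 0.0046]
pad_face 0.75 [258. 145.] [0.0844 0.0061]
stop_tab 0.82 [256. 291.] [0.2501 0.003 ]
back_stop 0.74 [255. 252.] [0.2494 0.002 ]
hardener_tin 0.82 [257. 187.] [0.1484 0.0041]
screw_head 0.88 [257.  81.] [0.0006 0.005 ]
handle 1208 [[-0.0054, 0.0272, 0.0614], [-0.0132, 0.0011, 0.013]] [0.1103 0.1177 0.1228]
arm 85 [[-0.0122, -0.0009, 0.055], [-0.01, 0.0041, 0.0174]] [0.086 0.096 0.098]
line [ 0.9884547  -0.15151672  0.02846173  0.00118394] ((0.027633052319288254, 0.00023901648819446564), (0.022963963449001312, 0.06890697032213211), 83.40209197998047)
tin 3787 [[0.1097, 0.1415, 0.1792], [-0.0316, 0.0019, 0.0364]] [0.1388 0.1419 0.1441]
tab 309 [[0.2325, 0.239, 0.2616], [-0.0042, 0.0018, 0.0077]] [0.1006 0.1295 0.1317]
pad 831 [[0.0673, 0.0802, 0.1252], [-0.0273, 0.0043, 0.0344]] [0.0455 0.0667 0.0723]
gear 1981 [[-0.0314, 0.0006, 0.0595], [-0.0299, 0.0112, 0.0396]] [0.0701 0.074  0.0779]
```

View pics/r4.png

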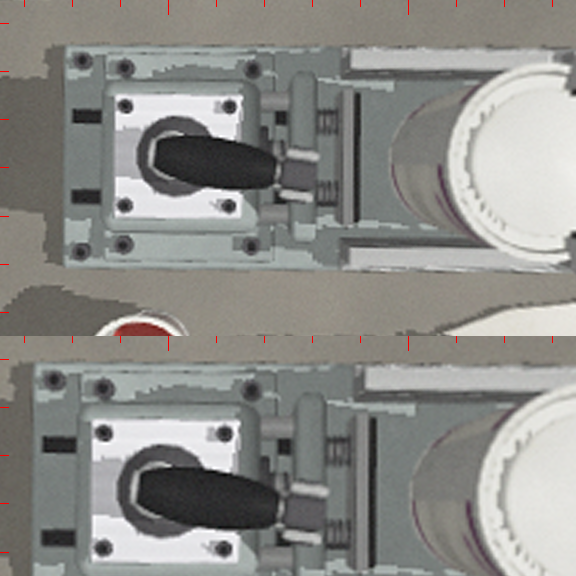

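The rectified view shows the handle folded along the arm from (155,155) to (280,168), with the ears at (302,170) and the crank about 8.7° clockwise from the bed axis. The pad is at (355,155) and the tin is clear of the stop. Next I'll grasp the handle.

```bash
python3 - <<'E'
from h import *
w=b2w([.0188,.0016]); print(w); goto([*w,.17],1.599); goto([*w,.104],1.599)
E
```

```text
[0.52754348 0.16929116]
t 9.65 pos [0.547  0.0689 0.2509] [-3.1415 -0.      1.7495] shift [ 2.045 -0.027  1.619] turn [-1.000e-04  0.000e+00  1.505e-01]
t 9.65 pos [0.547  0.0689 0.2509] [-3.1415 -0.      1.7495] shift [ 2.045 -0.026  2.939] turn [-1.000e-04  0.000e+00  1.505e-01]
```

Request:
move_arm(
  targets=[
    [-0.1, 0.5, 0, 0, 0, 0, 0.04],
    [-0.1, 1.1, -0.01, 0.2, 0, 0, 0.08],
    [-0.1, 1.7, -0.02, 0.8, 0, 0, 0.15],
    [-0.1, 2.045, -0.026, 1.4, 0, 0, 0.15],
    [-0.1, 2.045, -0.026, 1.8, 0, 0, 0.15],
    [-0.1, 2.045, -0.026, 1.8, 0, 0, 0.15],
    [-0.1, 2.045, -0.026, 2.2, 0, 0, 0.15],
    [-0.1, 2.045, -0.026, 2.6, 0, 0, 0.15],
    [-0.1, 2.045, -0.026, 2.94, 0, 0, 0.15],
    [-0.1, 2.045, -0.026, 2.94, 0, 0, 0.15],
  ],
)

```text
time_s: 10.65
ee_pos: [0.5272, 0.169, 0.1033]
eef_rot: [-3.14, 0.0, 1.599]
force: [-0.3, -0.5, -1.2]
grip_width: 0.042
grip_force: 0.0
```

Request:
move_arm(
  targets=[
    [-1, 0, 0, 0, 0, 0, 0],
    [-1, 0, 0, 0, 0, 0, 0],
    [-1, 0, 0, 0, 0, 0, 0],
    [-1, 0, 0, 0, 0, 0, 0],
  ],
  grip_force=20,
)

```text
time_s: 11.05
ee_pos: [0.5284, 0.1696, 0.1051]
eef_rot: [3.139, -0.0, 1.6]
force: [4.0, 0.3, 0.7]
grip_width: 0.02
grip_force: 20.0
```

Request:
move_arm(
  targets=[
    [-1, -0.011, 0, -0.125, 0, 0, 0],
    [-1, -0.043, 0, -0.246, 0, 0, 0],
    [-1, -0.096, 0, -0.36, 0, 0, 0],
    [-1, -0.168, 0, -0.463, 0, 0, 0],
    [-1, -0.257, 0, -0.552, 0, 0, 0],
    [-1, -0.36, 0, -0.624, 0, 0, 0],
    [-1, -0.474, 0, -0.677, 0, 0, 0],
    [-1, -0.595, 0, -0.709, 0, 0, 0],
    [-1, -0.72, 0, -0.72, 0, 0, 0],
    [-1, -0.74, 0, -0.72, 0, 0, 0],
    [-1, -0.74, 0, -0.72, 0, 0, 0],
  ],
)

```text
time_s: 12.15
ee_pos: [0.5281, 0.1333, 0.1399]
eef_rot: [-3.141, -0.002, 1.6]
force: [-1.8, 9.7, -4.8]
grip_width: 0.0195
grip_force: 20.0
```

```bash
python3 - <<'E'
from h import *
o=ctrl.get_obs(); print(o["time_s"],w2b(o["ee_pos"]),o["ee_pos"],o["force"],o["moment"],o["grip_width"])
T=wrist_T(); im,d=ctrl.camera("wrist"); np.savez("w5.npz",T=T,d=d,im=im); cv2.imwrite("pics/w5.png",im[...,::-1])
E
```

```text
12.15 [ 0.05434968 -0.00431727] [0.52809333 0.13325657 0.1398829 ] [-1.80428506  9.6839472  -4.75088459] [ 1.79456521  0.34076696 -0.0222931 ] 0.019499604896036984
```

View pics/w5.png

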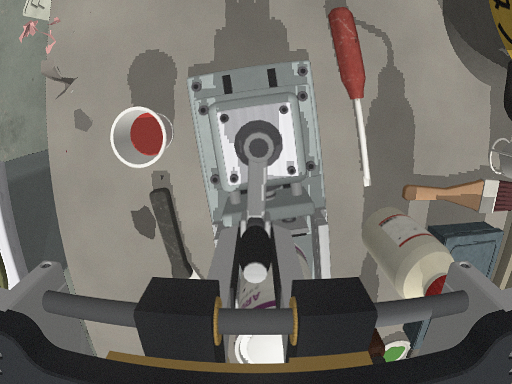

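The handle now stands up between the fingers with its end at (255,272), and the crank boss shows at (259,147). I'll start cranking with half a turn.

Request:
move_arm(
  targets=[
    [-1, 0.09, -0.368, 0, 0, 0, 0],
    [-1, 0.277, -0.691, 0, 0, 0, 0],
    [-1, 0.563, -0.931, 0, 0, 0, 0],
    [-1, 0.913, -1.059, 0, 0, 0, 0],
    [-1, 1.287, -1.059, 0, 0, 0, 0],
    [-1, 1.638, -0.931, 0, 0, 0, 0],
    [-1, 1.924, -0.691, 0, 0, 0, 0],
    [-1, 2.11, -0.368, 0, 0, 0, 0],
    [-1, 2.175, 0, 0, 0, 0, 0],
    [-1, 2.175, 0, 0, 0, 0, 0],
  ],
)

```text
time_s: 13.2
ee_pos: [0.5266, 0.2415, 0.14]
eef_rot: [3.141, -0.001, 1.6]
force: [2.7, 4.0, -1.2]
grip_width: 0.0202
grip_force: 20.0
```

```bash
python3 - <<'E'
from h import *
o=ctrl.get_obs(); print(o["time_s"],w2b(o["ee_pos"]),o["ee_pos"],o["force"],o["moment"],o["grip_width"])
E
python3 e.py 6
```

```text
13.2 [-0.05240058  0.01363351] [0.52662138 0.24149557 0.13997132] [ 2.65649468  4.02443029 -1.20780093] [ 0.72217535 -0.38863623  0.01959545] 0.02024680296967102
crank_axis 0.87 [255. 288.] [-0.0003  0.0046]
handle_pivot 0.94 [254. 223.] [-0.0556  0.0128]
handle_grip 0.73 [254. 251.] [-0.0333  0.0091]
pad_face 0.66 [265. 323.] [0.0906 0.0027]
hardener_tin 0.81 [273. 337.] [0.1502 0.0056]
screw_head 0.78 [255. 232.] [-0.0015  0.0054]
handle 499 [[-0.0634, -0.0592, -0.0499], [0.0007, 0.0142, 0.0271]] [0.101  0.1134 0.1295]
arm 253 [[-0.0623, -0.0013, 0.01], [-0.0067, 0.0092, 0.0237]] [0.0862 0.0962 0.0978]
line [ 0.18086265  0.98350835 -0.05959409  0.01170637] ((-0.05534554272890091, 0.012318536639213562), (0.03267557919025421, 0.013246873393654823), 81.46304321289062)
pad 842 [[0.0601, 0.1093, 0.1316], [-0.0319, -0.0064, 0.0174]] [0.0461 0.061  0.0727]
gear 322 [[-0.031, 0.0237, 0.0298], [-0.0243, -0.0054, 0.0186]] [0.0704 0.0739 0.0778]
```

View pics/w6.png

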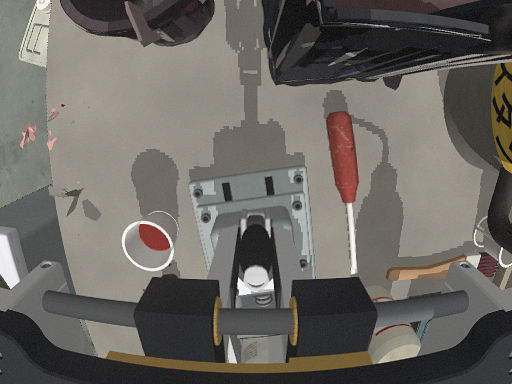

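The handle is still gripped, with its end at (257,275), and the arm points away from the tin. It's working, so I'll keep cranking.

Request:
move_arm(
  targets=[
    [-1, -0.065, 0.368, 0, 0, 0, 0],
    [-1, -0.252, 0.691, 0, 0, 0, 0],
    [-1, -0.538, 0.931, 0, 0, 0, 0],
    [-1, -0.888, 1.059, 0, 0, 0, 0],
    [-1, -1.262, 1.059, 0, 0, 0, 0],
    [-1, -1.612, 0.931, 0, 0, 0, 0],
    [-1, -1.898, 0.691, 0, 0, 0, 0],
    [-1, -2.085, 0.368, 0, 0, 0, 0],
    [-1, -2.15, 0, 0, 0, 0, 0],
  ],
)

```text
time_s: 14.6
ee_pos: [0.5284, 0.1328, 0.1404]
eef_rot: [3.14, 0.0, 1.599]
force: [3.2, 8.9, -2.2]
grip_width: 0.0198
grip_force: 20.0
```

Request:
move_arm(
  targets=[
    [-1, 0.065, -0.368, 0, 0, 0, 0],
    [-1, 0.252, -0.691, 0, 0, 0, 0],
    [-1, 0.538, -0.931, 0, 0, 0, 0],
    [-1, 0.888, -1.059, 0, 0, 0, 0],
    [-1, 1.262, -1.059, 0, 0, 0, 0],
    [-1, 1.612, -0.931, 0, 0, 0, 0],
    [-1, 1.898, -0.691, 0, 0, 0, 0],
    [-1, 2.085, -0.368, 0, 0, 0, 0],
    [-1, 2.15, 0, 0, 0, 0, 0],
  ],
)

```text
time_s: 15.5
ee_pos: [0.5252, 0.2421, 0.1404]
eef_rot: [-3.141, 0.0, 1.601]
force: [-3.2, 0.9, 1.8]
grip_width: 0.0201
grip_force: 20.0
```

Request:
move_arm(
  targets=[
    [-1, -0.065, 0.368, 0, 0, 0, 0],
    [-1, -0.252, 0.691, 0, 0, 0, 0],
    [-1, -0.538, 0.931, 0, 0, 0, 0],
    [-1, -0.888, 1.059, 0, 0, 0, 0],
    [-1, -1.262, 1.059, 0, 0, 0, 0],
    [-1, -1.612, 0.931, 0, 0, 0, 0],
    [-1, -1.898, 0.691, 0, 0, 0, 0],
    [-1, -2.085, 0.368, 0, 0, 0, 0],
    [-1, -2.15, 0, 0, 0, 0, 0],
  ],
)

```text
time_s: 16.4
ee_pos: [0.5285, 0.1328, 0.1405]
eef_rot: [3.14, 0.0, 1.599]
force: [4.0, 7.7, -1.6]
grip_width: 0.0197
grip_force: 20.0
```

Request:
move_arm(
  targets=[
    [-1, 0.065, -0.368, 0, 0, 0, 0],
    [-1, 0.252, -0.691, 0, 0, 0, 0],
    [-1, 0.538, -0.931, 0, 0, 0, 0],
    [-1, 0.888, -1.059, 0, 0, 0, 0],
    [-1, 1.262, -1.059, 0, 0, 0, 0],
    [-1, 1.612, -0.931, 0, 0, 0, 0],
    [-1, 1.898, -0.691, 0, 0, 0, 0],
    [-1, 2.085, -0.368, 0, 0, 0, 0],
    [-1, 2.15, 0, 0, 0, 0, 0],
  ],
)

```text
time_s: 17.3
ee_pos: [0.5252, 0.2421, 0.1405]
eef_rot: [-3.141, 0.0, 1.601]
force: [-4.1, -0.1, 2.5]
grip_width: 0.0198
grip_force: 20.0
```

```bash
python3 - <<'E'
from h import *
o=ctrl.get_obs(); print(o["time_s"],w2b(o["ee_pos"]),o["ee_pos"],o["force"],o["moment"],o["grip_width"])
E
python3 e.py 7
```

```text
17.3 [-0.05326659  0.01233539] [0.52518908 0.24211491 0.14048083] [-4.06662051 -0.0711617   2.54556341] [-0.13479615  0.93953978 -0.01121388] 0.01984370819828353
crank_axis 0.63 [254. 289.] [0.0005 0.0027]
handle_pivot 0.95 [256. 224.] [-0.0556  0.0124]
handle_grip 0.6 [256. 253.] [-0.0317  0.0092]
pad_face 0.58 [272. 344.] [0.1262 0.0048]
hardener_tin 0.52 [272. 343.] [0.1616 0.0025]
screw_head 0.74 [255. 233.] [-0.0007  0.0036]
handle 462 [[-0.0644, -0.0595, -0.0503], [0.0005, 0.0125, 0.025]] [0.1009 0.1133 0.1296]
arm 299 [[-0.0621, -0.0009, 0.01], [-0.0049, 0.0099, 0.0223]] [0.0863 0.0964 0.0979]
line [ 0.08696662  0.99621123 -0.05958889  0.01298595] ((-0.05604065954685211, 0.010911330580711365), (0.028982436284422874, 0.013855618424713612), 81.24962615966797)
pad 723 [[0.0609, 0.115, 0.1429], [-0.0327, -0.0086, 0.016]] [0.0496 0.0687 0.0729]
gear 327 [[-0.0067, 0.0232, 0.0302], [-0.017, -0.0086, 0.0169]] [0.0712 0.0739 0.0779]
```

Request:
move_arm(
  targets=[
    [-1, -0.065, 0.368, 0, 0, 0, 0],
    [-1, -0.252, 0.691, 0, 0, 0, 0],
    [-1, -0.538, 0.931, 0, 0, 0, 0],
    [-1, -0.888, 1.059, 0, 0, 0, 0],
    [-1, -1.262, 1.059, 0, 0, 0, 0],
    [-1, -1.612, 0.931, 0, 0, 0, 0],
    [-1, -1.898, 0.691, 0, 0, 0, 0],
    [-1, -2.085, 0.368, 0, 0, 0, 0],
    [-1, -2.15, 0, 0, 0, 0, 0],
    [-1, -2.15, 0, 0, 0, 0, 0],
  ],
)

```text
time_s: 18.8
ee_pos: [0.527, 0.1332, 0.1406]
eef_rot: [-3.141, 0.0, 1.599]
force: [-2.3, -1.1, 2.6]
grip_width: 0.0195
grip_force: 20.0
```

Request:
move_arm(
  targets=[
    [-1, 0.065, -0.368, 0, 0, 0, 0],
    [-1, 0.252, -0.691, 0, 0, 0, 0],
    [-1, 0.538, -0.931, 0, 0, 0, 0],
    [-1, 0.538, -0.931, 0, 0, 0, 0],
  ],
)

```text
time_s: 19.2
ee_pos: [0.4807, 0.1604, 0.1406]
eef_rot: [3.14, -0.001, 1.601]
force: [2.3, 3.1, 2.6]
grip_width: 0.0197
grip_force: 20.0
```

```bash
python3 - <<'E'
from h import *
o=ctrl.get_obs(); print(o["time_s"],w2b(o["ee_pos"]),o["ee_pos"],o["force"],o["moment"],o["grip_width"],o["qpos"])
E
python3 e.py 8; python3 - <<'E'
from h import *
ctrl.camera("top")
for n in("top","scene"):
    im,d=ctrl.camera(n)
    for t,z in[("pad_face",.0485),("hardener_tin",.012),("stop_tab",.116),("back_stop",.016)]:
        for b in ctrl.tip_of(n,t)[:1]: print(n,t,round(b["score"],2),w2b(at_z(n,b["point"],z)).round(4))
E
```

```text
19.2 [ 0.01912615 -0.0460978 ] [0.48067643 0.16042175 0.14061865] [2.26397664 3.14763128 2.56798438] [ 0.49720095 -0.13602034 -0.0078064 ] 0.019725614716231993 [2.49756241e-01 2.85481702e-01 1.73402329e+00 1.58339444e-04
 1.12017142e+00 2.19616540e-01]
crank_axis 0.58 [323. 191.] [0.0002 0.0044]
handle_pivot 0.84 [258. 227.] [ 0.0199 -0.0449]
handle_grip 0.66 [256. 250.] [ 0.0375 -0.0489]
back_stop 0.24 [224. 370.] [ 0.2774 -0.132 ]
first_notch 0.39 [314. 272.] [0.1065 0.0016]
screw_head 0.64 [301. 162.] [-0.0008  0.0053]
handle 416 [[0.0069, 0.0114, 0.0239], [-0.0584, -0.0465, -0.0327]] [0.1007 0.1132 0.1299]
arm 1681 [[-0.0108, 0.006, 0.0214], [-0.0485, -0.0119, 0.0152]] [0.0862 0.0961 0.098 ]
line [ 0.302711    0.9530824   0.01203859 -0.04633195] ((0.0121684018522501, -0.046173371374607086), (0.028689207509160042, 0.013600021600723267), 63.540283203125)
pad 1349 [[0.0605, 0.0884, 0.1041], [-0.0091, 0.0095, 0.0346]] [0.0461 0.0544 0.066 ]
gear 3198 [[-0.0315, -0.0117, 0.0293], [-0.0246, 0.0073, 0.0354]] [0.0701 0.0739 0.0779]
top pad_face 0.26 [-0.0102 -0.045 ]
top hardener_tin 0.62 [0.1673 0.0091]
top stop_tab 0.61 [0.2503 0.0122]
top back_stop 0.74 [-0.0185  0.019 ]
scene pad_face 0.59 [0.1318 0.0002]
scene hardener_tin 0.95 [0.151  0.0218]
scene stop_tab 0.59 [0.2644 0.0061]
scene back_stop 0.83 [0.2505 0.0043]
```

```bash
cat > f.py <<'E'
from h import *
for n in("top","scene"):
    d0=np.load(n+"_d.npy"); im,d1=ctrl.camera(n); cv2.imwrite(f"pics/{n}_now.png",im[...,::-1])
    for d in(d0,d1):
        C=cloud(n,d);q=w2b(C);z=C[...,2]
        m=(z>.137)&(z<.15)&(q[...,0]>.09)&(q[...,0]<.25)&(abs(q[...,1])<.05)
        print(n,"tin",m.sum(),np.median(q[m],0).round(4),np.percentile(q[m],[1,99],axis=0).T.round(4).tolist(),np.round(cv2.minEnclosingCircle(np.float32(q[m]))[0],4))
        m=(z>.1)&(z<.137)&(q[...,0]>.22)&(q[...,0]<.32)&(abs(q[...,1])<.025)
        print(n,"tab",m.sum(),np.percentile(q[m],[2,50,98],axis=0).T.round(4).tolist())
E
python3 f.py
```

```text
top tin 639 [0.1454 0.0017] [[0.1107, 0.1806], [-0.0337, 0.036]] [0.1453 0.0015]
top tab 73 [[0.2824, 0.2964, 0.3107], [-0.0042, -0.0007, 0.0074]]
top tin 650 [0.1716 0.0031] [[0.1384, 0.2068], [-0.0316, 0.0381]] [0.1723 0.0034]
top tab 72 [[0.236, 0.2504, 0.2644], [-0.0052, -0.0015, 0.0059]]
scene tin 225 [0.1492 0.001 ] [[0.1089, 0.1828], [-0.0354, 0.0382]] [0.1456 0.002 ]
scene tab 86 [[0.2834, 0.302, 0.3124], [-0.0049, -0.0009, 0.0079]]
scene tin 226 [0.1749 0.0018] [[0.1379, 0.2087], [-0.0326, 0.0387]] [0.173  0.0054]
scene tab 86 [[0.2347, 0.2543, 0.2662], [-0.007, -0.0018, 0.0061]]
```

Request:
move_arm(
  targets=[
    [-1, 0.351, -0.128, 0, 0, 0, 0],
    [-1, 0.724, -0.128, 0, 0, 0, 0],
    [-1, 1.075, 0, 0, 0, 0, 0],
    [-1, 1.298, 0.171, 0, 0, 0, 0],
    [-1, 1.298, 0.171, 0, 0, 0, 0],
    [-1, 1.298, 0.171, 0, 0, 0, 0],
  ],
)

```text
time_s: 20.95
ee_pos: [0.4879, 0.2249, 0.1405]
eef_rot: [-3.142, -0.001, 1.6]
force: [-3.4, 5.1, 8.9]
grip_width: 0.0196
grip_force: 20.0
```

```bash
python3 - <<'E'
from h import *
o=ctrl.get_obs(); print(o["time_s"],w2b(o["ee_pos"]),o["ee_pos"],o["force"],o["grip_width"],o["qpos"])
q=w2b(o["ee_pos"])-[0,.0042]; print(np.degrees(np.arctan2(-q[1],q[0])),np.hypot(*q))
E
python3 f.py; python3 e.py 9
```

```text
20.95 [-0.04301895 -0.02744531] [0.48788909 0.22490358 0.14053576] [-3.44940574  5.08036735  8.90073567] 0.019607029319988322 [3.63465715e-01 3.50127474e-01 1.64750597e+00 6.78489517e-04
 1.14377877e+00 3.33930784e-01]
143.6613004593803 0.05340464041748563
top tin 639 [0.1454 0.0017] [[0.1107, 0.1806], [-0.0337, 0.036]] [0.1453 0.0015]
top tab 73 [[0.2824, 0.2964, 0.3107], [-0.0042, -0.0007, 0.0074]]
top tin 647 [0.172  0.0028] [[0.1383, 0.2069], [-0.032, 0.0379]] [0.1724 0.0026]
top tab 70 [[0.2374, 0.2512, 0.2651], [-0.0052, -0.0015, 0.006]]
scene tin 225 [0.1492 0.001 ] [[0.1089, 0.1828], [-0.0354, 0.0382]] [0.1456 0.002 ]
scene tab 86 [[0.2834, 0.302, 0.3124], [-0.0049, -0.0009, 0.0079]]
scene tin 229 [0.1753 0.001 ] [[0.1366, 0.2095], [-0.0338, 0.0387]] [0.1716 0.0038]
scene tab 84 [[0.2381, 0.2538, 0.2665], [-0.0058, -0.0027, 0.007]]
crank_axis 0.73 [301. 268.] [-0.0028  0.0015]
handle_pivot 0.66 [255. 224.] [-0.0449 -0.0282]
handle_grip 0.81 [256. 249.] [-0.0248 -0.0306]
hardener_tin 0.3 [192. 218.] [-0.0226 -0.0997]
screw_head 0.74 [290. 217.] [-0.0026  0.0043]
handle 425 [[-0.0547, -0.0491, -0.0424], [-0.0397, -0.0245, -0.0142]] [0.1007 0.1131 0.1298]
arm 518 [[-0.0542, -0.008, 0.0096], [-0.0375, 0.0054, 0.0163]] [0.0862 0.0963 0.098 ]
line [ 0.11472972 -0.99339676 -0.04902629 -0.02580309] ((-0.04886075481772423, -0.026322850957512856), (0.0147204315289855, 0.027712255716323853), 7.63670015335083)
pad 181 [[0.061, 0.1069, 0.1615], [-0.0343, -0.0272, -0.0233]] [0.047  0.065  0.0729]
gear 1668 [[-0.0318, -0.0163, 0.0288], [-0.0234, 0.0212, 0.0356]] [0.0701 0.0738 0.0779]
```

Request:
move_arm(
  targets=[
    [-0.1, 0, 0, 0, 0, 0, 0],
    [-0.1, 0, 0, 0, 0, 0, 0],
    [-0.1, 0, 0, -0.6, 0, 0, 0],
    [-0.1, 0, 0, -1.3, 0, 0, 0],
    [-0.1, 0, 0, -2.0, 0, 0, 0],
    [-0.1, -0.6, 0.2, -2.2, 0, 0, -0.05],
    [-0.1, -1.4, 0.5, -2.2, 0, 0, -0.1],
    [-0.1, -2.2, 0.8, -2.2, 0, 0, -0.15],
    [-0.1, -3.13, 1.11, -2.2, 0, 0, -0.15],
    [-0.1, -3.13, 1.11, -2.2, 0, 0, -0.15],
    [-0.1, -3.13, 1.11, -2.2, 0, 0, -0.15],
  ],
)

```text
time_s: 22.65
ee_pos: [0.5478, 0.0686, 0.2494]
eef_rot: [-3.14, 0.0, 1.748]
force: [-0.2, -0.3, 0.3]
grip_width: 0.0422
grip_force: 0.0
```

```bash
python3 e.py 10; python3 - <<'E'
from h import *
a=rect(10,.07,-.07,.21,-.06,.06,2000); b=rect(4,.07,-.07,.21,-.06,.06,2000)
cv2.imwrite("pics/r10.png",np.vstack([a,b])[...,::-1])
E
```

```text
crank_axis 0.92 [258.  73.] [0.002  0.0054]
handle_pivot 0.66 [225.  29.] [-0.0458 -0.0277]
handle_grip 0.88 [222.  23.] [-0.0527 -0.0305]
pad_face 0.83 [259. 181.] [0.13   0.0075]
hardener_tin 0.7 [258. 206.] [0.1755 0.0058]
handle 146 [[-0.049, -0.0381, -0.0022], [-0.0391, -0.0283, 0.0038]] [0.1003 0.1128 0.1288]
arm 805 [[-0.0428, -0.0145, 0.0106], [-0.0298, -0.0066, 0.0157]] [0.0863 0.096  0.0979]
line [ 0.4725979  -0.88127816 -0.03891966 -0.02630803] ((-0.019012844190001488, -0.016588062047958374), (0.062094591557979584, 0.024069897830486298), 26.63999366760254)
tin 3532 [[0.137, 0.1708, 0.2071], [-0.0288, 0.0032, 0.0338]] [0.1389 0.1422 0.145 ]
tab 300 [[0.2347, 0.2406, 0.2643], [-0.0031, 0.0019, 0.0078]] [0.1035 0.1296 0.1322]
pad 2059 [[0.0603, 0.1039, 0.149], [-0.0283, 0.0035, 0.0343]] [0.0472 0.0553 0.072 ]
gear 1792 [[-0.0304, 0.0076, 0.0316], [-0.0246, 0.0105, 0.0357]] [0.0701 0.0739 0.0779]
```

View pics/r10.png

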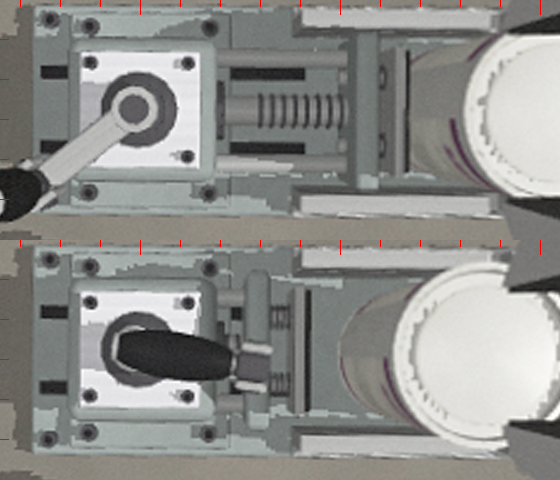

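The comparison shows the pad-to-jaw gap closed by about 12 px (2 px/mm): jaw plate at about 370 and pad at about 400 now, against 257 and 302 when free. So the pad is pressed in about 6 mm. The arm lies at about 144°, with the handle still up. Next I'll regrip it and fold it.

```bash
python3 - <<'E'
from h import *
w=b2w([-.0435,-.0278]); goto([*w,.22],2.385); goto([*w,.1405],2.385)
E
```

```text
t 23.15 pos [0.5478 0.07   0.25  ] [3.1416 0.     1.7504] shift [ 3.273 -0.633  0.601] turn [-0.      0.     -0.6346]
t 23.15 pos [0.5478 0.07   0.25  ] [3.1416 0.     1.7504] shift [ 3.273 -0.633  2.191] turn [-0.      0.     -0.6346]
```

Request:
move_arm(
  targets=[
    [-0.1, 0.6, -0.1, 0, 0, 0, -0.14],
    [-0.1, 1.3, -0.2, 0, 0, 0, -0.28],
    [-0.1, 2.0, -0.4, 0.2, 0, 0, -0.42],
    [-0.1, 2.7, -0.5, 0.4, 0, 0, -0.56],
    [-0.1, 3.27, -0.633, 0.6, 0, 0, -0.635],
    [-0.1, 3.27, -0.633, 0.6, 0, 0, -0.635],
    [-0.1, 3.27, -0.633, 0.6, 0, 0, -0.635],
    [-0.1, 3.27, -0.633, 1.0, 0, 0, -0.635],
    [-0.1, 3.27, -0.633, 1.6, 0, 0, -0.635],
    [-0.1, 3.27, -0.633, 2.19, 0, 0, -0.635],
    [-0.1, 3.27, -0.633, 2.19, 0, 0, -0.635],
  ],
)

```text
time_s: 24.25
ee_pos: [0.4868, 0.2233, 0.1377]
eef_rot: [-3.137, -0.002, 2.382]
force: [-0.9, 0.1, 0.2]
grip_width: 0.0423
grip_force: 0.0
```

Request:
move_arm(
  targets=[
    [-1, 0, 0, 0, 0, 0, 0],
    [-1, 0, 0, 0, 0, 0, 0],
    [-1, 0, 0, 0, 0, 0, 0],
    [-1, 0, 0, 0, 0, 0, 0],
  ],
  grip_force=20,
)

```text
time_s: 24.65
ee_pos: [0.4884, 0.225, 0.1419]
eef_rot: [3.139, 0.001, 2.385]
force: [0.9, -1.0, 6.1]
grip_width: 0.0193
grip_force: 20.0
```

Request:
move_arm(
  targets=[
    [-1, -0.125, 0, 0.011, 0, 0, 0],
    [-1, -0.246, 0, 0.043, 0, 0, 0],
    [-1, -0.36, 0, 0.096, 0, 0, 0],
    [-1, -0.463, 0, 0.168, 0, 0, 0],
    [-1, -0.552, 0, 0.257, 0, 0, 0],
    [-1, -0.624, 0, 0.36, 0, 0, 0],
    [-1, -0.677, 0, 0.474, 0, 0, 0],
    [-1, -0.709, 0, 0.595, 0, 0, 0],
    [-1, -0.72, 0, 0.72, 0, 0, 0],
    [-1, -0.72, 0, 0.73, 0, 0, 0],
    [-1, -0.72, 0, 0.73, 0, 0, 0],
  ],
)

```text
time_s: 25.75
ee_pos: [0.515, 0.2005, 0.105]
eef_rot: [3.139, 0.002, 2.385]
force: [4.9, 3.3, 4.8]
grip_width: 0.0199
grip_force: 20.0
```

Request:
move_arm(
  targets=[
    [-0.1, 0, 0, 0, 0, 0, 0],
    [-0.1, 0, 0, 0, 0, 0, 0],
    [-0.1, 0, 0, -0.7, 0, 0, 0],
    [-0.1, 0, 0, -1.5, 0, 0, 0],
    [-0.1, 0, 0, -2.3, 0, 0, 0.14],
    [-0.1, -0.6, -0.4, -2.9, 0, 0, 0.28],
    [-0.1, -1.2, -0.8, -2.9, 0, 0, 0.42],
    [-0.1, -1.8, -1.1, -2.9, 0, 0, 0.56],
    [-0.1, -2.3, -1.42, -2.9, 0, 0, 0.635],
    [-0.1, -2.3, -1.42, -2.9, 0, 0, 0.635],
    [-0.1, -2.3, -1.42, -2.9, 0, 0, 0.635],
  ],
)

```text
time_s: 26.85
ee_pos: [0.5485, 0.0693, 0.2487]
eef_rot: [-3.141, -0.0, 1.75]
force: [-0.5, -0.2, -0.9]
grip_width: 0.0424
grip_force: 0.0
```

```bash
python3 e.py 11; python3 f.py; python3 - <<'E'
from h import *
D=np.load("w11.npz"); d=D["d"]; C=wcloud(D["T"],d); q=w2b(C)-[0,.0042]; z=C[...,2]
a=np.radians(143.66); u=np.array([np.cos(a),-np.sin(a)]); r=q@u; t=q@np.array([-u[1],u[0]])
for lo in np.arange(-.01,.06,.01):
    m=(d>0)&(r>lo)&(r<lo+.01)&(abs(t)<.006)&(z>.08)&(z<.16)
    if m.sum(): print(round(lo,3),m.sum(),np.percentile(z[m],[10,50,95]).round(4))
im=np.vstack([rect(11,.07,-.07,.29,-.06,.06,2000)]); cv2.imwrite("pics/r11.png",im[...,::-1])
E
```

```text
crank_axis 0.87 [254.  70.] [-0.0014  0.0019]
handle_pivot 0.91 [224.  35.] [-0.0388 -0.0278]
handle_grip 0.8 [246.  60.] [-0.0118 -0.0052]
pad_face 0.37 [343. 173.] [0.1186 0.1168]
stop_tab 0.91 [253. 292.] [0.2506 0.0004]
hardener_tin 0.7 [260. 204.] [0.1721 0.01  ]
screw_head 0.86 [257.  80.] [-0.0018  0.0063]
handle 1201 [[-0.0509, -0.0204, 0.0065], [-0.0376, -0.0116, 0.0113]] [0.1043 0.1152 0.1198]
arm 155 [[-0.0397, 0.0057, 0.0125], [-0.0309, 0.0043, 0.0173]] [0.0861 0.096  0.0979]
line [ 0.78568935  0.61862123 -0.0211797  -0.0120532 ] ((-0.02111990749835968, -0.011991821229457855), (0.06999728083610535, 0.023272782564163208), 37.65135955810547)
tin 3539 [[0.137, 0.1708, 0.2068], [-0.028, 0.0031, 0.0344]] [0.1389 0.1422 0.1449]
tab 303 [[0.2347, 0.2396, 0.2635], [-0.0032, 0.0018, 0.0076]] [0.1019 0.1297 0.1318]
pad 2068 [[0.0608, 0.1041, 0.1489], [-0.0282, 0.0043, 0.0347]] [0.0471 0.0551 0.072 ]
gear 1713 [[-0.0298, 0.0092, 0.0319], [-0.0251, 0.0122, 0.0351]] [0.0701 0.0739 0.0779]
top tin 639 [0.1454 0.0017] [[0.1107, 0.1806], [-0.0337, 0.036]] [0.1453 0.0015]
top tab 73 [[0.2824, 0.2964, 0.3107], [-0.0042, -0.0007, 0.0074]]
top tin 648 [0.1723 0.0029] [[0.1383, 0.2069], [-0.0316, 0.0377]] [0.1727 0.0029]
top tab 71 [[0.2375, 0.2509, 0.2651], [-0.0055, -0.0019, 0.006]]
scene tin 225 [0.1492 0.001 ] [[0.1089, 0.1828], [-0.0354, 0.0382]] [0.1456 0.002 ]
scene tab 86 [[0.2834, 0.302, 0.3124], [-0.0049, -0.0009, 0.0079]]
scene tin 230 [0.175  0.0009] [[0.1367, 0.2109], [-0.0338, 0.0403]] [0.1743 0.007 ]
scene tab 85 [[0.2359, 0.2543, 0.2673], [-0.0066, -0.0016, 0.0078]]
-0.01 138 [0.0964 0.1133 0.1163]
0.0 125 [0.115  0.1172 0.1186]
0.01 122 [0.1168 0.1184 0.1199]
0.02 117 [0.117  0.1182 0.1197]
0.03 108 [0.1149 0.1167 0.1185]
0.04 108 [0.1106 0.1141 0.1162]
0.05 105 [0.1128 0.1147 0.116 ]
```

View pics/r11.png

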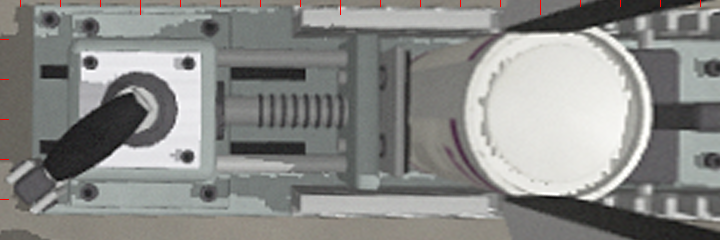

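The last view shows the handle lying flat on the arm from (30,185) to (150,100). The jaw is at 370, the pad at 400 pressed on the tin, and the stop is seated behind it. I'm handing in.

```bash
python3 -c "
from station import ctrl
print(ctrl.hand_in())"
```

```text
the job is handed in; nothing more can be done
None
```

The job is handed in: the tin is clamped upright against the stop three notches nearer, which is down in its notches. The pad is pressed in about 6 mm by camera estimate, and the handle is folded flat. It took about 28 of the 72 s, and I don't have the judge's verdict.

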